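# Turn the nuts out of a parts cup into a heap

## Task

Take the blue cup of hex nuts from the sloping rack, turn it over mouth down into the black tray and lift it straight up until it is well clear, so that all six nuts are left in one heap in the tray. Then stand the empty cup mouth down on the bare table close beside the tray and let go. Leave the yellow cup in the rack, and do not disturb the carton and the nut driver.

Things in the scene. Friction and masses are not known exactly. Their poses are not given: they have to be found in the camera images.
- blue_cup: Straight round blue plastic cup with six loose nuts, 58 mm outside, 84 mm long, wall 3, bottom 4 mm, 70 g. Origin: outside centre of its closed bottom; own z runs along the cup to the open mouth. Lies loose on two rods, mouth 10 degrees above level. Grip across the diameter, 30 to 40 mm from the bottom. Tilted over about 25 degrees below level it begins to lose nuts.
- blue_cup_mouth (a point): Centre of the blue cup's mouth, level with the rim, 84 mm from the bottom. The cup turns 100 degrees from the rack to mouth down: in one grasp, take it with the tool leaning about 50 degrees, gripper over the cup's bottom end, fingertips pointing down and towards the mouth; it ends leaning about 50 the other way. Turned over briskly on its lower lip, low in the tray, it keeps the nuts together.
- yellow_cup: The same cup in yellow, empty, lying in the other place of the rack, 96 mm from the blue one. To be left there.
- rack: Low grey steel rod rack, 186 mm wide, 95 deep, fixed. Origin: centre of its underside; mouths face its own -x, z up. The cups lie side by side at y = -48 and +48 mm, either way round, axes 52 mm above the table at the bottoms, rising to the mouths. Rods run under the cups only, all below 38 mm; a stop behind each bottom reaches up to the cup's axis. The cups' sides are free.
- tray: Shallow black plastic sorting tray, 150 mm (own x) by 210 mm (own y), rim 25 mm above the table, walls 3 mm, fixed on rubber feet. Origin: centre of its underside, on the table; z up. Free table lies between tray and rack and around the tray; fixed 22 mm high LED modules cover it to the right of y = -0.35, other fixed clutter lies nearer than x = 0.37 and beyond x = 0.69.
- tray_floor (a point): Centre of the tray's floor, 6 mm above the table; axes as the tray's. The rim is 19 mm above the floor; the floor measures 144 x 204 mm inside.
- nut_1: Loose steel hex nut, 19 mm over flats, 22 mm over corners, 10 mm high, 16 g; origin at its centre, own z axis along its bore. All six nuts are alike and start inside the blue cup.
- nut_2: Loose steel hex nut, 19 mm over flats, 22 mm over corners, 10 mm high, 16 g; origin at its centre, own z axis along its bore. All six nuts are alike and start inside the blue cup.
- nut_3: Loose steel hex nut, 19 mm over flats, 22 mm over corners, 10 mm high, 16 g; origin at its centre, own z axis along its bore. All six nuts are alike and start inside the blue cup.
- nut_4: Loose steel hex nut, 19 mm over flats, 22 mm over corners, 10 mm high, 16 g; origin at its centre, own z axis along its bore. All six nuts are alike and start inside the blue cup.
- nut_5: Loose steel hex nut, 19 mm over flats, 22 mm over corners, 10 mm high, 16 g; origin at its centre, own z axis along its bore. All six nuts are alike and start inside the blue cup.
- nut_6: Loose steel hex nut, 19 mm over flats, 22 mm over corners, 10 mm high, 16 g; origin at its centre, own z axis along its bore. All six nuts are alike and start inside the blue cup.
- carton: Closed cardboard carton of crimp terminals, 60 x 90 x 42 mm (own x, y, z), loose; origin at the centre of its underside. Bystander.
- nut_driver: Yellow-handled nut driver lying on the table, 171 mm long along its own y axis, handle 31 mm thick at +y, loose; origin under its middle. Bystander.

How it is judged (in metres and radians):
On the way, in this order (a step that is already met when the one before it is completed fails the run):
1. the blue cup is mouth down in the tray: rim at most 25 mm above its floor, axis within 20 degrees of vertical, every nut within 70 mm of the mouth's centre in plan (angle between blue_cup's own z axis and vertical above 2.79159 rad and z of blue_cup_mouth in the frame of tray_floor below 0.025 m and x of blue_cup_mouth in the frame of tray_floor between -0.06 and 0.06 m and y of blue_cup_mouth in the frame of tray_floor between -0.09 and 0.09 m and horizontal distance between each of nut_1, nut_2, nut_3, nut_4, nut_5, nut_6 and blue_cup_mouth below 0.07 m), for 0.2 s.
2. the cup is lifted straight up: mouth 40 to 120 mm above the floor, facing down within 25 degrees, every nut within 75 mm of its centre in plan and below 45 mm (angle between blue_cup's own z axis and vertical above 2.70159 rad and z of blue_cup_mouth in the frame of tray_floor between 0.04 and 0.12 m and horizontal distance between each of nut_1, nut_2, nut_3, nut_4, nut_5, nut_6 and blue_cup_mouth below 0.075 m and z of each of nut_1, nut_2, nut_3, nut_4, nut_5, nut_6 in the frame of tray_floor below 0.045 m), for 0.1 s.
At the end, for the whole second after the job is handed in: All nuts at rest in the tray, no two more than 115 mm apart. Blue cup released, flat on the table mouth down (rim within 4 mm, 3.4 degrees), within 300 mm of the tray, centre to centre. Yellow cup within 20 mm, carton and nut driver within 30 mm of where they were (x of nut_1 in the frame of tray_floor between -0.072 and 0.072 m and y of nut_1 in the frame of tray_floor between -0.102 and 0.102 m and x of nut_2 in the frame of tray_floor between -0.072 and 0.072 m and y of nut_2 in the frame of tray_floor between -0.102 and 0.102 m and x of nut_3 in the frame of tray_floor between -0.072 and 0.072 m and y of nut_3 in the frame of tray_floor between -0.102 and 0.102 m and x of nut_4 in the frame of tray_floor between -0.072 and 0.072 m and y of nut_4 in the frame of tray_floor between -0.102 and 0.102 m and x of nut_5 in the frame of tray_floor between -0.072 and 0.072 m and y of nut_5 in the frame of tray_floor between -0.102 and 0.102 m and x of nut_6 in the frame of tray_floor between -0.072 and 0.072 m and y of nut_6 in the frame of tray_floor between -0.102 and 0.102 m and z of each of nut_1, nut_2, nut_3, nut_4, nut_5, nut_6 in the frame of tray_floor below 0.045 m and horizontal distance between each of nut_2, nut_3, nut_4, nut_5, nut_6 and nut_1 below 0.115 m and horizontal distance between each of nut_3, nut_4, nut_5, nut_6 and nut_2 below 0.115 m and horizontal distance between each of nut_4, nut_5, nut_6 and nut_3 below 0.115 m and horizontal distance between each of nut_5, nut_6 and nut_4 below 0.115 m and horizontal distance between nut_6 and nut_5 below 0.115 m and linear speed of each of nut_1, nut_2, nut_3, nut_4, nut_5, nut_6, blue_cup below 0.02 m/s and angle between blue_cup's own z axis and vertical above 3.08159 rad and height (world z) of blue_cup_mouth below 0.004 m and horizontal distance between blue_cup and tray below 0.3 m and distance of yellow_cup from where it was at the start of the episode below 0.02 m and distance of each of carton, nut_driver from where it was at the start of the episode below 0.03 m); the robot touches nothing.
It fails at once if the yellow cup is moved more than 20 mm (distance of yellow_cup from where it was at the start of the episode above 0.02 m).
It fails at once if the carton or the nut driver is moved more than 30 mm (distance of any of carton, nut_driver from where it was at the start of the episode above 0.03 m).
It also fails if it takes over 56 s, if anything falls off the work surface, if the arm or the gripper's body presses on something with over 40 N, if the wrist force passes 120 N, or if a joint passes its speed limit or range.

## Robot

A 6-joint arm with a two-finger parallel gripper is mounted at the origin on the work surface; the furniture and walls round the work are solid. World frame = base frame: x ahead of the robot, y to its left, z up, the work surface at z = 0. Lengths are in mm, angles in degrees, forces in N, time in s.
With the tool pointing down it reaches from about 300 to 850 mm from the base axis. Payload 4.2 kg.
Tool frame: the origin (TCP) lies on the centre line of the jaws, within the pads' length; the fingertips stand 14 mm ahead of it and the grasp point (between the pads) lies 5 mm behind it (env.finger_overhang is the z of the fingertips in the tool frame, in mm); z points along the fingers, y is the line along which they close (so a half turn about z gives the same grasp; the last joint's range is limited). The gripper opens to 91 mm and grips with 3 to 60 N. Pads are 32 mm wide; open, the fingers measure 118 mm over their backs; the gripper's body (76 mm by 178 mm) begins 60 mm behind the grasp point.
Start: joints at [-75.917, 18.312, 89.639, -0, 72.044, -1.146], TCP at [151.044, -554.822, 227.976] pointing down, gripper open.
Joint ranges: [-177.97, 177.97], [-48.28, 115.42], [12.27, 149.76], [-77.06, 257.06], [2.81, 150.46], [-146.56, 146.56]. Speed limits (degrees/s): [147.25, 147.25, 180, 180, 180, 180].

## Interface

Orientations are given as [roll, pitch, yaw] about the fixed x, y, z axes, in that order (R = Rz(yaw) Ry(pitch) Rx(roll)).
In Python, from workcell import sensors, viewer, env gives the robot as it stands. The module is installed in compiled form; this text tells all that it offers.
- The arm moves only by the tool step_arm, never from a script. Its argument "plan" is one flat list of numbers, 6 for each row, row after row: the shift along the tool's x, y, z in cm, then the turn, a rotation vector about the tool's x, y, z in rad. In form: [x, y, z, wx, wy, wz, x, y, z, wx, wy, wz, ...]. A call has 1 to 5 rows; each row shifts and turns the commanded pose from where the row before left it, along the tool's axes as they then stand; what a row does not reach is not made up. A row lasts 1/12 s, in which the tool goes at most 41.7 mm and 7.16 degrees, less where a joint would pass 70% of its speed; a pose out of reach is approached as far as the arm can. A call is refused whole if a number of a shift passes 4.17 or a number of a turn 0.125, either way. A call with a gripper value outside its range is refused whole. "hand" is the finger opening in cm, from 0 to 9.12, set as the call begins (left out, the last holds). The fingers move at their own pace and stop on an object; "newtons" is the grip in N (left out, the last holds). Time passes only in rows, so rows that do not move let the fingers close. It gives the time, the measured TCP pose, the force, the opening and the grip force at its end, in the units of the state.
- sensors.state(): the state, without advancing time (a new reading comes with each control period).
- viewer.grab_frame(name): name is "side" or "top" or "wrist"; returns a dict with "img" (420x560x3 uint8, red, green, blue), "fx", "fy", "cx", "cy" (pixels), "position" and "attitude" of the camera in the world. Camera axes: x right, y down, z forward; pixel columns grow to the right and rows downward; lengths in mm; the calibration is good to about 2 mm. A picture is of the moment at which its call begins. There is no depth.
- env.job_done(): hands the job in; it is judged then, once.
Trained networks look in a picture, given as the dict that the camera call returned (one of the last four; its "shot" number tells which), for a name from the list of things; names that differ only in an ending like _2 or _b are one class to them, and where a whole thing is asked for, a point or a joint stands for the part that bears it (a point fixed in the world has none). Each returns a list of dicts, best first, with "score" (0 to 1); they miss things now and then, are a little off and sometimes report something else, mostly with a low value. They report only what shows in the picture. A call takes as long as a camera call.
- viewer.boxes_of(name, picture): "location" ([column, row] in pixels, amid what is visible of it).
- viewer.pinpoint(name, picture): "location" ([column, row] in pixels: a listed point, or the origin of a listed thing).
The state is a dict: "time_s": time; "qpos": joint angles; "qvel": joint speeds; "effort": joint torques, N m; "ee_pos": TCP position; "ee_rot": TCP orientation; "force": force on the tool from outside, world axes, zero at the start; "torque": the same for the moment, N m; "gripper_width": finger opening in mm; "gripper_force": force on a finger pad.
Only numpy, scipy, OpenCV 4.12 (cv2) and the standard library are available. Lean on these libraries where they do the work, as an engineer would, in place of code of your own. Each camera call takes 0.05 s, during which the arm holds its last target. There are 200 camera calls.

## Working session

There is one attempt and no reset: what is moved stays moved. The work goes in short steps, Python scripts to look and compute and a tool call to move; the robot and the scene stay as the last step left them, time stands still between calls to the robot, and variables do not carry over. Pictures are saved under pics/ and viewed, at most 10 in all, crops included, and the job is handed in when it is done.

Besides the shell and the picture viewer there is one more tool, called as name(argument=value, ...) on one line, values as JSON. step_arm: Moves the arm, as the interface text tells. Its arguments: {"type":"object","properties":{"plan":{"type":"array","items":{"type":"number"}},"hand":{"type":"number"},"newtons":{"type":"number"}},"required":["plan"]}

```bash
mkdir -p pics; cat > h.py <<'E'
import numpy as np, cv2
from scipy.spatial.transform import Rotation as R
from workcell import sensors, viewer, env
def att(p):
    a=np.array(p["attitude"],float)
    return a if a.shape==(3,3) else R.from_euler('xyz',a,degrees=True).as_matrix()
def ray(p,px):
    d=np.array([(px[0]-p["cx"])/p["fx"],(px[1]-p["cy"])/p["fy"],1.]); return np.array(p["position"],float),att(p)@d
def onz(p,px,z):
    o,d=ray(p,px); return o+d*(z-o[2])/d[2]
def tri(obs):
    A=np.zeros((3,3));b=np.zeros(3)
    for p,px in obs:
        o,d=ray(p,px);d=d/np.linalg.norm(d);M=np.eye(3)-np.outer(d,d);A+=M;b+=M@o
    return np.linalg.solve(A,b)
def proj(p,X):
    c=att(p).T@(np.array(X)-p["position"]); return [p["fx"]*c[0]/c[2]+p["cx"],p["fy"]*c[1]/c[2]+p["cy"]]
def save(p,n): cv2.imwrite(f"pics/{n}.png",p["img"][...,::-1])
E
python3 - <<'E'
from h import *
np.set_printoptions(precision=1,suppress=True)
P={n:viewer.grab_frame(n) for n in("side","top")}
for n,p in P.items():
    save(p,n+"0"); print(n,p["position"],p["attitude"],p["fx"])
    for t in["blue_cup","blue_cup_mouth","yellow_cup","rack","tray","tray_floor","carton","nut_driver","nut_1"]:
        print(t,[(np.round(d["location"]),round(d["score"],2)) for d in viewer.pinpoint(t,p)][:3])
cv2.imwrite("pics/both0.png",cv2.resize(np.vstack([P["side"]["img"],P["top"]["img"]])[...,::-1],None,fx=.71,fy=.71))
print(sensors.state())
E
```

```text
side [ 417.  -794.5  891.5] [-132.8   -0.9   -8.5] 500.7442751845288
blue_cup [(array([234., 156.]), 0.6)]
blue_cup_mouth [(array([237., 173.]), 0.71)]
yellow_cup [(array([267., 154.]), 0.6)]
rack [(array([253., 177.]), 0.73), (array([238., 174.]), 0.51)]
tray [(array([277., 309.]), 0.97)]
tray_floor [(array([282., 308.]), 0.8), (array([267., 156.]), 0.45)]
carton [(array([324., 231.]), 0.84)]
nut_driver [(array([346., 297.]), 0.71)]
nut_1 [(array([235., 172.]), 0.6), (array([238., 167.]), 0.42)]
top [ 489.   129.5 1203.7] [-176.8   -1.1  -91.5] 542.8785098740434
blue_cup [(array([172., 244.]), 0.67)]
blue_cup_mouth [(array([206., 242.]), 0.62)]
yellow_cup [(array([168., 198.]), 0.66)]
rack [(array([194., 222.]), 0.71)]
tray [(array([392., 213.]), 0.59)]
tray_floor [(array([396., 213.]), 0.65)]
carton [(array([288., 148.]), 0.82)]
nut_driver [(array([385., 153.]), 0.91)]
nut_1 []
{'time_s': 1.0, 'qpos': array([-75.9,  18.3,  89.6,  -0. ,  72. ,  -1.1]), 'qvel': array([ 0. ,  0. ,  0.1,  0. , -0.1,  0.1]), 'effort': array([ -0. , -41.2, -23.2,   0.1,   0. ,  -0. ]), 'ee_pos': array([ 151. , -554.8,  228. ]), 'ee_rot': array([180. ,   0. ,  15.2]), 'force': array([-0.5, -0.5, -0.3]), 'torque': array([-0., -0.,  0.]), 'gripper_force': 0.0, 'gripper_width': 91.14136627304336}
```

View pics/top0.png

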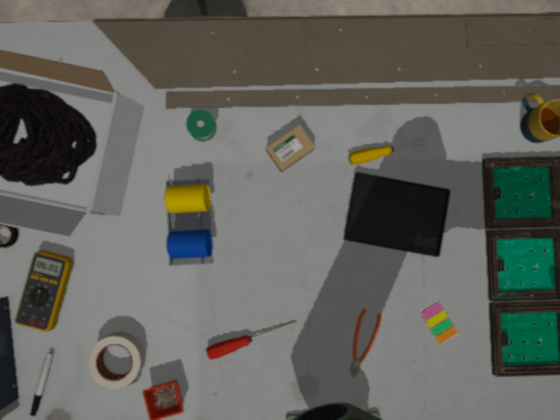

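View pics/side0.png

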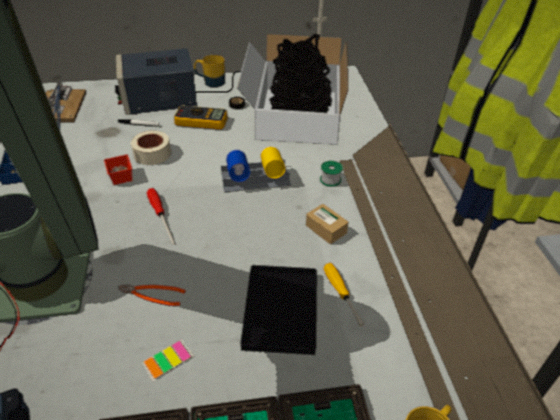

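The top view shows the blue cup at about (190,244), the yellow one at (188,198), both with mouths towards the tray at (397,213). The carton is at (290,147) and the nut driver at (372,155). The side view agrees. The networks' points match, so I'll triangulate.

```bash
python3 - <<'E'
from h import *
np.set_printoptions(precision=1,suppress=True)
P={n:viewer.grab_frame(n) for n in("side","top")}
for t in["blue_cup","blue_cup_mouth","yellow_cup","rack","tray","tray_floor"]:
    px={n:viewer.pinpoint(t,p)[0]["location"] for n,p in P.items()}
    zz={"blue_cup":52,"blue_cup_mouth":66.6,"yellow_cup":52,"tray_floor":6}.get(t,0)
    print(t,tri([(P[n],px[n]) for n in P]),[onz(P[n],px[n],zz) for n in P],px)
p=P["top"];im=p["img"];hsv=cv2.cvtColor(im,cv2.COLOR_RGB2HSV)
# cup colour masks
for n,lo,hi in(("blue",(105,150,60),(125,255,255)),("yellow",(22,180,100),(32,255,255))):
    m=cv2.inRange(hsv,lo,hi); m[:170]=0; m[270:]=0; m[:,:150]=0; m[:,230:]=0
    c=max(cv2.findContours(m,0,2)[0],key=cv2.contourArea); r=cv2.minAreaRect(c)
    print(n,r,[onz(p,q,60) for q in cv2.boxPoints(r)])
# tray
m=(im.max(2)<32).astype(np.uint8)*255; m[:160]=0;m[265:]=0;m[:,:335]=0;m[:,460:]=0
m=cv2.morphologyEx(m,cv2.MORPH_OPEN,np.ones((5,5)))
c=max(cv2.findContours(m,0,2)[0],key=cv2.contourArea); r=cv2.minAreaRect(c)
print("tray",r,[onz(p,q,25) for q in cv2.boxPoints(r)])
for n,x in(("red_sd",(250,345)),("redtip",(295,320)),("plier",(365,310)),("drv0",(350,157)),("drv1",(423,141)),("cart",(290,168))): print(n,onz(p,x,15))
a=cv2.resize(im[150:270,150:470],None,fx=2.5,fy=2.5)
cv2.imwrite("pics/crop.png",a[...,::-1])
E
```

```text
blue_cup [481.  339.5  47. ] [array([480.4, 332.9,  52. ]), array([481.2, 338.6,  52. ])] {'side': [237.3, 157.2], 'top': [168.7, 242.0]}
blue_cup_mouth [478.8 255.7  53.3] [array([475.5, 239.3,  66.6]), array([481.3, 254.1,  66.6])] {'side': [238.3, 174.1], 'top': [208.1, 240.9]}
yellow_cup [572.2 341.8  42.1] [array([569.1, 328.6,  52. ]), array([572.8, 339.9,  52. ])] {'side': [269.1, 155.7], 'top': [167.4, 198.7]}
rack [521.9 293.8  -3.1] [array([514.1, 290.4,   0. ]), array([529.2, 292.9,   0. ])] {'side': [251.4, 180.3], 'top': [193.4, 219.4]}
tray [ 536.4 -149.5   -5.7] [array([ 530.7, -153.3,    0. ]), array([ 541.2, -148.7,    0. ])] {'side': [281.0, 308.8], 'top': [391.9, 208.8]}Traceback (most recent call last):
  File "<stdin>", line 5, in <module>
IndexError: list index out of range
```

```bash
python3 - <<'E'
from h import *
np.set_printoptions(precision=1,suppress=True)
p=viewer.grab_frame("top");im=p["img"];hsv=cv2.cvtColor(im,cv2.COLOR_RGB2HSV)
for n,lo,hi in(("blue",(100,130,40),(128,255,255)),("yellow",(20,170,80),(34,255,255))):
    m=cv2.inRange(hsv,lo,hi); m[:170]=0; m[270:]=0; m[:,:150]=0; m[:,230:]=0
    c=max(cv2.findContours(m,0,2)[0],key=cv2.contourArea); r=cv2.minAreaRect(c)
    print(n,r,[onz(p,q,62) for q in cv2.boxPoints(r)])
m=(im.max(2)<32).astype(np.uint8)*255; m[:160]=0;m[265:]=0;m[:,:335]=0;m[:,460:]=0
m=cv2.morphologyEx(m,cv2.MORPH_OPEN,np.ones((5,5)))
c=max(cv2.findContours(m,0,2)[0],key=cv2.contourArea); r=cv2.minAreaRect(c)
print("tray",r,[onz(p,q,25) for q in cv2.boxPoints(r)])
for n,x in(("red_sd",(250,345)),("redtip",(295,320)),("plier",(365,310)),("drv0",(350,157)),("drv1",(423,141)),("cart",(290,168))): print(n,onz(p,x,15))
cv2.imwrite("pics/crop.png",cv2.resize(im[150:270,150:470],None,fx=2.5,fy=2.5)[...,::-1])
E
```

```text
blue ((189.07838439941406, 243.7731475830078), (27.328588485717773, 44.421875), 88.02507019042969) [array([504.6, 341.2,  62. ]), array([505.3, 248.5,  62. ]), array([448.2, 247.7,  62. ]), array([447.6, 340.2,  62. ])]
yellow ((187.12460327148438, 198.2430877685547), (27.013900756835938, 44.597896575927734), 86.8201675415039) [array([599. , 344.6,  62. ]), array([601.9, 251.1,  62. ]), array([544.9, 249.1,  62. ]), array([542.2, 342.3,  62. ])]
tray ((396.859130859375, 214.1891326904297), (95.70042419433594, 67.64424133300781), 10.12467098236084) [array([477.1, -35.5,  25. ]), array([621.7, -66.4,  25. ]), array([ 579.6, -272.2,   25. ]), array([ 435. , -239.7,   25. ])]
red_sd [254.2 173.9  15. ]
redtip [304.7  75.1  15. ]
plier [321.7 -77.9  15. ]
drv0 [657.5 -56.7  15. ]
drv1 [ 689.3 -220.3   15. ]
cart [636.3  76.7  15. ]
```

View pics/crop.png

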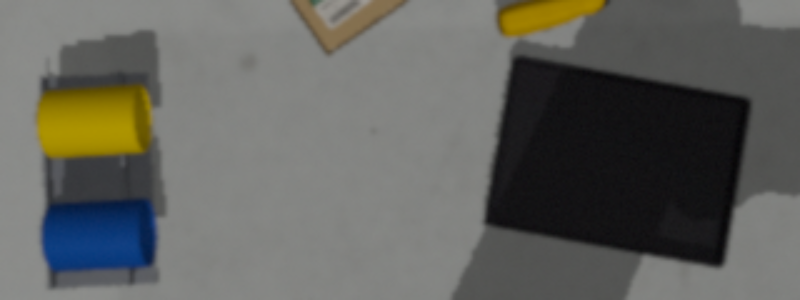

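```bash
cat >> h.py <<'E'
# cup pose helper: given mouth centre or bottom, pitch of cup axis above level (deg) -> tool pose
YAW=1.4
def tool(pitch, grasp):           # grasp: world point on cup axis 35 mm from bottom; returns (TCP,Rmat)
    lean=np.radians(40+pitch)     # 50 at pitch 10, -50 at pitch -90
    z=np.array([0,-np.sin(lean),-np.cos(lean)]); y=np.array([1.,0,0]); x=np.cross(y,z)
    M=R.from_euler('z',YAW,degrees=True).as_matrix()@np.c_[x,y,z]
    return np.array(grasp)+5*M[:,2],M
def axis(pitch):
    a=np.radians(pitch); return R.from_euler('z',YAW,degrees=True).apply([0,-np.cos(a),np.sin(a)])
def cur():
    s=sensors.state(); return np.array(s["ee_pos"]),R.from_euler('xyz',s["ee_rot"],degrees=True).as_matrix()
def plan(a,b,n):
    p,M=a; q,N=b; rv=R.from_matrix(M.T@N).as_rotvec(); out=[]
    for i in range(n):
        Mi=M@R.from_rotvec(rv*i/n).as_matrix(); out.append(np.r_[Mi.T@(q-p)/n/10,rv/n])
    return np.array(out)
def show(a,b,n):
    for r in plan(a,b,n): print(", ".join(f"{v:.3f}" for v in r)+",")
E
python3 - <<'E'
from h import *
pre=tool(10,np.array([477.5,304,58]));pre=(pre[0]-90*pre[1][:,2],pre[1])
print(pre[0])
via=(np.array([450,-80,270.]),pre[1])
show(cur(),via,15); print(); show(via,pre,11)
E
```

```text
[475.90912858 369.09434054 112.63694682]
2.755, -2.531, -0.280, -0.039, -0.049, -0.083,
2.934, -2.280, -0.513, -0.039, -0.049, -0.083,
3.080, -2.008, -0.744, -0.039, -0.049, -0.083,
3.192, -1.715, -0.970, -0.039, -0.049, -0.083,
3.268, -1.407, -1.189, -0.039, -0.049, -0.083,
3.307, -1.085, -1.398, -0.039, -0.049, -0.083,
3.310, -0.754, -1.597, -0.039, -0.049, -0.083,
3.275, -0.417, -1.781, -0.039, -0.049, -0.083,
3.204, -0.077, -1.950, -0.039, -0.049, -0.083,
3.096, 0.262, -2.101, -0.039, -0.049, -0.083,
2.954, 0.595, -2.233, -0.039, -0.049, -0.083,
2.779, 0.920, -2.345, -0.039, -0.049, -0.083,
2.573, 1.234, -2.435, -0.039, -0.049, -0.083,
2.337, 1.532, -2.503, -0.039, -0.049, -0.083,
2.074, 1.812, -2.547, -0.039, -0.049, -0.083,

3.716, 0.335, -2.203, 0.000, 0.000, 0.000,
3.716, 0.335, -2.203, 0.000, 0.000, 0.000,
3.716, 0.335, -2.203, 0.000, 0.000, 0.000,
3.716, 0.335, -2.203, 0.000, 0.000, 0.000,
3.716, 0.335, -2.203, 0.000, 0.000, 0.000,
3.716, 0.335, -2.203, 0.000, 0.000, 0.000,
3.716, 0.335, -2.203, 0.000, 0.000, 0.000,
3.716, 0.335, -2.203, 0.000, 0.000, 0.000,
3.716, 0.335, -2.203, 0.000, 0.000, 0.000,
3.716, 0.335, -2.203, 0.000, 0.000, 0.000,
3.716, 0.335, -2.203, 0.000, 0.000, 0.000,
```

step_arm(plan=[2.75,-2.53,-0.28,-0.039,-0.049,-0.083,2.93,-2.28,-0.51,-0.039,-0.049,-0.083,3.08,-2.01,-0.74,-0.039,-0.049,-0.083,3.19,-1.72,-0.97,-0.039,-0.049,-0.083,3.27,-1.41,-1.19,-0.039,-0.049,-0.083], hand=7.8)

```text
time_s: 2.17
ee_pos: [250.9, -395.2, 242.3]
ee_rot: [171.7, 16.0, 38.2]
force: [1.3, -0.1, 0.8]
gripper_width: 78.2
gripper_force: 0.0
```

step_arm(plan=[3.31,-1.08,-1.4,-0.039,-0.049,-0.083,3.31,-0.75,-1.6,-0.039,-0.049,-0.083,3.28,-0.42,-1.78,-0.039,-0.049,-0.083,3.2,-0.08,-1.95,-0.039,-0.049,-0.083,3.1,0.26,-2.1,-0.039,-0.049,-0.083])

```text
time_s: 2.58
ee_pos: [350.4, -236.0, 256.6]
ee_rot: [170.3, 33.8, 61.6]
force: [0.7, -1.4, 0.4]
gripper_width: 77.7
gripper_force: 0.0
```

step_arm(plan=[2.95,0.6,-2.23,-0.039,-0.049,-0.083,2.78,0.92,-2.34,-0.039,-0.049,-0.083,2.57,1.23,-2.43,-0.039,-0.049,-0.083,2.34,1.53,-2.5,-0.039,-0.049,-0.083,2.07,1.81,-2.55,-0.039,-0.049,-0.083])

```text
time_s: 3.0
ee_pos: [449.1, -76.5, 270.0]
ee_rot: [179.8, 50.2, 92.0]
force: [-0.0, -0.6, 0.1]
gripper_width: 78.3
gripper_force: 0.0
```

step_arm(plan=[3.72,0.33,-2.2,0,0,0,3.72,0.33,-2.2,0,0,0,3.72,0.33,-2.2,0,0,0,3.72,0.33,-2.2,0,0,0,3.72,0.33,-2.2,0,0,0])

```text
time_s: 3.42
ee_pos: [457.5, 119.6, 199.5]
ee_rot: [179.7, 50.1, 91.7]
force: [0.0, -0.6, 0.5]
gripper_width: 78.1
gripper_force: 0.0
```

step_arm(plan=[3.72,0.33,-2.2,0,0,0,3.72,0.33,-2.2,0,0,0,3.72,0.33,-2.2,0,0,0,3.72,0.33,-2.2,0,0,0,3.72,0.33,-2.2,0,0,0])

```text
time_s: 3.83
ee_pos: [467.1, 315.7, 130.0]
ee_rot: [179.7, 50.1, 91.7]
force: [0.4, 0.7, -0.1]
gripper_width: 78.4
gripper_force: 0.0
```

step_arm(plan=[3.72,0.33,-2.2,0,0,0,0,0,0,0,0,0,0,0,0,0,0,0])

```text
time_s: 4.08
ee_pos: [468.8, 354.4, 115.0]
ee_rot: [179.9, 50.2, 91.9]
force: [-1.0, -0.1, 0.7]
gripper_width: 77.9
gripper_force: 0.0
```

```bash
python3 - <<'E'
from h import *
np.set_printoptions(precision=1,suppress=True)
P={n:viewer.grab_frame(n) for n in("wrist","top")}
for n,p in P.items():
    for t in["blue_cup","blue_cup_mouth","yellow_cup"]:
        print(n,t,[(d["location"],round(d["score"],2)) for d in viewer.pinpoint(t,p)][:2], [(d["location"],round(d["score"],2)) for d in viewer.boxes_of(t,p)][:1])
p=P["wrist"]; save(p,"wrist1")
print(cur()[0],sensors.state()["ee_rot"],sensors.state()["qpos"],p["position"])
b=np.array([477.5,339,52.])
for k in(0,42,84): print(k,proj(p,b+k*axis(10)))
E
```

```text
wrist blue_cup [([291.8, 179.6], 0.97)] [([292.6, 220.4], 0.65)]
wrist blue_cup_mouth [] [([291.0, 219.0], 0.92)]
wrist yellow_cup [([451.7, 176.2], 0.69)] [([430.7, 213.2], 0.96)]
top blue_cup [([170.1, 245.6], 0.85), ([171.2, 201.2], 0.47)] [([190.6, 243.5], 0.92)]
top blue_cup_mouth [([205.8, 242.3], 0.97)] [([186.8, 241.8], 0.85)]
top yellow_cup [([170.5, 201.1], 0.96), ([208.4, 244.7], 0.67)] [([189.4, 198.1], 0.57)]
[469.2 352.7 117.2] [179.7  50.1  91.7] [ 51.6  44.4  77.2 -30.3  99.3  56.2] [462.9 521.9 159.4]
0 [np.float64(297.0705117965091), np.float64(175.37016825461976)]
42 [np.float64(294.53747400866143), np.float64(214.90383653573514)]
84 [np.float64(292.6289455191292), np.float64(244.69065320787576)]
```

View pics/wrist1.png

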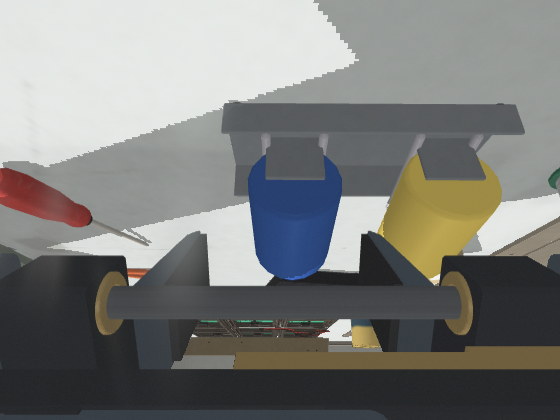

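The wrist picture shows the blue cup's bottom at about (294,180), silhouette columns 248–342. My estimate projects to (297,175), which is about 1 mm off. The yellow cup is clear of the right finger.

```bash
python3 - <<'E'
from h import *
g=np.array([476.7,338.5,52.])+35*axis(10)
t=tool(10,g); pre=(t[0]-60*t[1][:,2],t[1]); print(t[0])
show(cur(),pre,2); print(); show(pre,t,4)
E
```

```text
[477.63571562 300.21293892  54.86374817]
0.694, 0.349, 1.021, 0.004, 0.001, 0.001,
0.693, 0.353, 1.021, 0.004, 0.001, 0.001,

0.000, -0.000, 1.500, 0.000, 0.000, 0.000,
0.000, -0.000, 1.500, 0.000, 0.000, 0.000,
0.000, -0.000, 1.500, 0.000, 0.000, 0.000,
0.000, -0.000, 1.500, 0.000, 0.000, 0.000,
```

step_arm(plan=[0.69,0.35,1.02,0.004,0.001,0.001,0.69,0.35,1.02,0.004,0.001,0.001,0,0,0,0,0,0,0,0,1.5,0,0,0,0,0,1.5,0,0,0])

```text
time_s: 5.2
ee_pos: [477.2, 323.1, 73.2]
ee_rot: [-179.9, 50.0, 91.5]
force: [0.5, 0.2, -0.8]
gripper_width: 77.7
gripper_force: 0.0
```

step_arm(plan=[0,0,1.5,0,0,0,0,0,1.5,0,0,0,0,0,0,0,0,0,0,0,0,0,0,0])

```text
time_s: 5.53
ee_pos: [477.5, 299.7, 54.3]
ee_rot: [-179.8, 50.1, 91.5]
force: [-0.4, 0.1, 0.5]
gripper_width: 77.9
gripper_force: 0.0
```

step_arm(plan=[0,0,0,0,0,0,0,0,0,0,0,0,0,0,0,0,0,0,0,0,0,0,0,0,0,0,0,0,0,0], hand=5.0, newtons=25)

```text
time_s: 5.95
ee_pos: [477.3, 300.9, 55.2]
ee_rot: [-180.0, 50.0, 91.5]
force: [-1.5, 2.5, 2.3]
gripper_width: 58.3
gripper_force: 25.0
```

```bash
python3 - <<'E'
from h import *
s=sensors.state(); print(s["gripper_width"],s["gripper_force"],s["force"],s["ee_pos"])
c=cur(); u=np.array([0,0,1.])
L=(c[0]+np.array([0,-10,75]),c[1]); show(c,L,5)
E
```

```text
58.30423372957159 24.998232051730156 [-1.49565595  2.51741841  2.28862617] [477.32114257 300.9364223   55.20857659]
-1.277, -0.006, -0.812, 0.000, 0.000, 0.000,
-1.277, -0.006, -0.812, 0.000, 0.000, 0.000,
-1.277, -0.006, -0.812, 0.000, 0.000, 0.000,
-1.277, -0.006, -0.812, 0.000, 0.000, 0.000,
-1.277, -0.006, -0.812, 0.000, 0.000, 0.000,
```

step_arm(plan=[-1.28,-0.01,-0.81,0,0,0,-1.28,-0.01,-0.81,0,0,0,-1.28,-0.01,-0.81,0,0,0,-1.28,-0.01,-0.81,0,0,0,-1.28,-0.01,-0.81,0,0,0], newtons=35)

```text
time_s: 6.37
ee_pos: [477.6, 289.9, 132.1]
ee_rot: [179.9, 49.9, 91.4]
force: [0.7, -0.6, -2.6]
gripper_width: 58.4
gripper_force: 35.0
```

```bash
cat >> h.py <<'E'
RF=29.
def lowlip(pitch,lip):   # tool pose with the lower lip at lip
    a=np.radians(pitch); dn=R.from_euler('z',YAW,degrees=True).apply([0,-np.sin(a),-np.cos(a)])
    return tool(pitch,np.array(lip)-RF*dn-49*axis(pitch))
E
python3 - <<'E'
from h import *
np.set_printoptions(precision=1,suppress=True)
s=sensors.state(); print(s["gripper_width"],s["gripper_force"],s["force"],s["ee_pos"],s["ee_rot"])
lip=np.array([528,-139,11.])
up=lowlip(10,lip+[0,0,75]); B=lowlip(-12,lip); print(up[0],B[0],lowlip(-90,lip)[0])
show(cur(),up,18); print(); show(up,B,6); print(); show(B,lowlip(-90,lip),11)
P={n:viewer.grab_frame(n) for n in("side","top")}
cv2.imwrite("pics/lift.png",cv2.resize(np.vstack([P["side"]["img"][100:240,150:450],P["top"]["img"][150:290,100:400]]),None,fx=2,fy=2)[...,::-1])
E
```

```text
58.41736600606339 34.99713309109211 [ 0.7 -0.6 -2.6] [477.6 289.9 132.1] [179.9  49.9  91.4]
[526.8 -89.6 102.8] [527.  -99.5  45.1] [ 528.6 -164.2   56.8]
-1.236, 0.220, 1.723, 0.000, -0.000, 0.000,
-1.236, 0.220, 1.723, 0.000, -0.000, 0.000,
-1.236, 0.220, 1.723, 0.000, -0.000, 0.000,
-1.236, 0.220, 1.723, 0.000, -0.000, 0.000,
-1.236, 0.220, 1.723, 0.000, -0.000, 0.000,
-1.236, 0.220, 1.723, 0.000, -0.000, 0.000,
-1.236, 0.220, 1.723, 0.000, -0.000, 0.000,
-1.236, 0.220, 1.723, 0.000, -0.000, 0.000,
-1.236, 0.220, 1.723, 0.000, -0.000, 0.000,
-1.235, 0.221, 1.724, 0.000, -0.000, 0.000,
-1.235, 0.221, 1.724, 0.000, -0.000, 0.000,
-1.235, 0.221, 1.724, 0.000, -0.000, 0.000,
-1.235, 0.221, 1.724, 0.000, -0.000, 0.000,
-1.235, 0.221, 1.724, 0.000, -0.000, 0.000,
-1.235, 0.221, 1.724, 0.000, -0.000, 0.000,
-1.235, 0.221, 1.724, 0.000, -0.000, 0.000,
-1.235, 0.221, 1.724, 0.000, -0.000, 0.000,
-1.235, 0.221, 1.724, 0.000, -0.000, 0.000,

0.630, 0.000, 0.745, -0.000, 0.064, 0.000,
0.582, 0.000, 0.783, -0.000, 0.064, 0.000,
0.530, 0.000, 0.819, -0.000, 0.064, 0.000,
0.477, 0.000, 0.851, -0.000, 0.064, 0.000,
0.421, 0.000, 0.880, -0.000, 0.064, 0.000,
0.364, 0.000, 0.905, -0.000, 0.064, 0.000,

-0.569, 0.000, 0.183, -0.000, 0.124, -0.000,
-0.587, 0.000, 0.111, -0.000, 0.124, -0.000,
-0.597, 0.000, 0.038, -0.000, 0.124, -0.000,
-0.597, 0.000, -0.036, -0.000, 0.124, -0.000,
-0.588, 0.000, -0.110, -0.000, 0.124, -0.000,
-0.570, 0.000, -0.181, -0.000, 0.124, -0.000,
-0.543, 0.000, -0.250, -0.000, 0.124, -0.000,
-0.508, 0.000, -0.315, -0.000, 0.124, -0.000,
-0.465, 0.000, -0.376, -0.000, 0.124, -0.000,
-0.415, 0.000, -0.430, -0.000, 0.124, -0.000,
-0.359, 0.000, -0.478, -0.000, 0.124, -0.000,
```

View pics/lift.png

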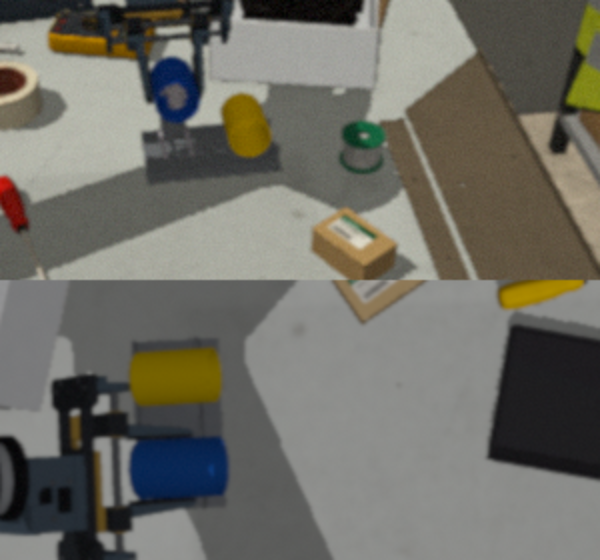

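The lift picture shows the blue cup level in the fingers with the nuts visible inside its mouth (about (175,95) in the upper crop). The yellow cup is still in the rack. Carrying now.

step_arm(plan=[-0.6,0.11,0.86,0,0,0,-1.24,0.22,1.72,0,0,0,-1.24,0.22,1.72,0,0,0,-1.24,0.22,1.72,0,0,0,-1.24,0.22,1.72,0,0,0])

```text
time_s: 6.88
ee_pos: [489.2, 193.6, 121.7]
ee_rot: [-179.8, 50.1, 91.6]
force: [0.3, -0.4, -1.8]
gripper_width: 58.7
gripper_force: 35.0
```

step_arm(plan=[-1.24,0.22,1.72,0,0,0,-1.24,0.22,1.72,0,0,0,-1.24,0.22,1.72,0,0,0,-1.24,0.22,1.72,0,0,0,-1.24,0.22,1.72,0,0,0])

```text
time_s: 7.3
ee_pos: [502.7, 88.1, 114.0]
ee_rot: [-179.8, 50.0, 91.6]
force: [0.8, 0.9, -1.8]
gripper_width: 58.4
gripper_force: 35.0
```

step_arm(plan=[-1.24,0.22,1.72,0,0,0,-1.24,0.22,1.72,0,0,0,-1.24,0.22,1.72,0,0,0,-1.24,0.22,1.72,0,0,0,-1.24,0.22,1.72,0,0,0])

```text
time_s: 7.72
ee_pos: [516.2, -17.2, 106.2]
ee_rot: [-179.7, 50.0, 91.7]
force: [0.6, -0.2, -1.9]
gripper_width: 58.5
gripper_force: 35.0
```

step_arm(plan=[-1.24,0.22,1.72,0,0,0,-1.0,0.18,1.4,0,0,0,-0.75,0.13,1.03,0,0,0,-0.4,0.07,0.55,0,0,0,0,0,0,0,0,0])

```text
time_s: 8.13
ee_pos: [523.8, -74.4, 102.5]
ee_rot: [-179.8, 50.0, 91.5]
force: [0.7, -0.5, -1.3]
gripper_width: 58.3
gripper_force: 35.0
```

```bash
python3 - <<'E'
from h import *
np.set_printoptions(precision=1,suppress=True)
s=sensors.state(); print(s["gripper_width"],s["force"],s["ee_pos"],s["ee_rot"],s["qpos"],s["time_s"])
lip=np.array([528,-139,11.])
up=lowlip(10,lip+[0,0,75]); B=lowlip(-12,lip)
show(cur(),B,10)
p=viewer.grab_frame("top"); q=viewer.grab_frame("side")
cv2.imwrite("pics/over.png",np.hstack([p["img"][130:330,250:500],q["img"][180:380,180:430]])[...,::-1])
m0=np.array([528,-139,86])+29*np.array([0,.17,.98]); print("mouth px pred",proj(p,m0),proj(q,m0))
for w in(p,q): print(viewer.pinpoint("blue_cup_mouth",w)[:2],viewer.pinpoint("tray_floor",w)[:1])
E
```

```text
58.25452840320737 [ 0.7 -0.5 -1.3] [523.8 -74.4 102.5] [-179.8   50.    91.5] [ 17.2  30.8 110.2 -52.4  68.5  49.2] 8.1333
0.278, 0.028, 0.561, -0.000, 0.038, 0.000,
0.256, 0.027, 0.571, -0.000, 0.038, 0.000,
0.234, 0.027, 0.581, -0.000, 0.038, 0.000,
0.211, 0.027, 0.589, -0.000, 0.038, 0.000,
0.189, 0.027, 0.597, -0.000, 0.038, 0.000,
0.166, 0.027, 0.604, -0.000, 0.038, 0.000,
0.142, 0.027, 0.610, -0.000, 0.038, 0.000,
0.119, 0.027, 0.615, -0.000, 0.038, 0.000,
0.095, 0.026, 0.619, -0.000, 0.038, 0.000,
0.071, 0.026, 0.622, -0.000, 0.038, 0.000,
mouth px pred [np.float64(397.90149967917534), np.float64(212.7343839270213)] [np.float64(279.310294763394), np.float64(267.4645189525728)]
[{'location': [390.0, 214.2], 'score': 0.89}, {'location': [168.9, 198.5], 'score': 0.28}] [{'location': [394.8, 212.5], 'score': 0.79}]
[{'location': [273.4, 264.4], 'score': 0.69}] [{'location': [281.5, 306.6], 'score': 0.89}]
```

View pics/over.png

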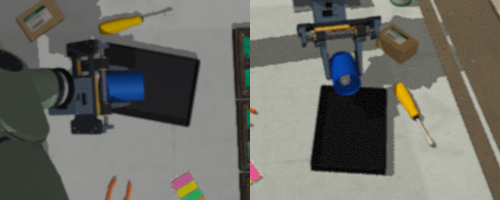

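The picture shows the cup over the +y end of the tray, nuts still inside, axis close to the tray's centre line. Lowering it.

step_arm(plan=[0.28,0.03,0.56,0,0.038,0,0.26,0.03,0.57,0,0.038,0,0.23,0.03,0.58,0,0.038,0,0.21,0.03,0.59,0,0.038,0,0.19,0.03,0.6,0,0.038,0])

```text
time_s: 8.85
ee_pos: [526.6, -85.0, 74.1]
ee_rot: [-180.0, 39.0, 91.5]
force: [0.8, -0.5, -1.6]
gripper_width: 58.2
gripper_force: 35.0
```

step_arm(plan=[0.17,0.03,0.6,0,0.038,0,0.14,0.03,0.61,0,0.038,0,0.12,0.03,0.61,0,0.038,0,0.09,0.03,0.62,0,0.038,0,0.07,0.03,0.62,0,0.038,0])

```text
time_s: 9.27
ee_pos: [528.3, -97.7, 45.6]
ee_rot: [-180.0, 28.2, 91.5]
force: [-0.8, 0.3, -1.7]
gripper_width: 58.4
gripper_force: 35.0
```

```bash
python3 - <<'E'
from h import *
np.set_printoptions(precision=1,suppress=True)
s=sensors.state(); print(s["gripper_width"],s["force"],s["ee_pos"],s["ee_rot"],s["qpos"])
lip=np.array([528,-139,11.]); print(lowlip(-12,lip)[0])
a=cur(); pts=[lowlip(x,lip+[0,0,h]) for x,h in((-26,0),(-40,0),(-54,0),(-68,1.5),(-79,4),(-88,6))]
for t in pts:
    show(a,t,2); a=t
E
```

```text
58.419100907076384 [-0.8  0.3 -1.7] [528.3 -97.7  45.6] [-180.    28.2   91.5] [  4.6  27.9 111.8 -38.6  49.   31.1]
[527.  -99.5  45.1]
-0.681, -0.067, -0.094, 0.000, 0.123, 0.001,
-0.664, -0.067, -0.177, 0.000, 0.123, 0.001,
-0.617, 0.000, -0.156, 0.000, 0.122, 0.000,
-0.594, 0.000, -0.230, 0.000, 0.122, 0.000,
-0.617, -0.000, -0.156, 0.000, 0.122, -0.000,
-0.594, -0.000, -0.230, 0.000, 0.122, -0.000,
-0.599, 0.000, -0.229, -0.000, 0.122, 0.000,
-0.567, 0.000, -0.300, -0.000, 0.122, 0.000,
-0.423, -0.000, -0.246, -0.000, 0.096, 0.000,
-0.398, -0.000, -0.285, -0.000, 0.096, 0.000,
-0.330, -0.000, -0.196, 0.000, 0.079, -0.000,
-0.313, -0.000, -0.221, 0.000, 0.079, -0.000,
```

step_arm(plan=[-0.68,-0.07,-0.09,0,0.123,0,-0.66,-0.07,-0.18,0,0.123,0,-0.62,0,-0.16,0,0.122,0,-0.59,0,-0.23,0,0.122,0,-0.61,0,-0.16,0,0.122,0])

```text
time_s: 9.68
ee_pos: [526.7, -123.3, 61.2]
ee_rot: [-179.7, -4.3, 91.5]
force: [-0.5, 0.8, -1.2]
gripper_width: 58.4
gripper_force: 35.0
```

```bash
python3 - <<'E'
from h import *
np.set_printoptions(precision=1,suppress=True)
s=sensors.state(); print(s["force"],s["ee_pos"],s["ee_rot"],s["qpos"],s["qvel"])
lip=np.array([528,-139,11.]); t=lowlip(-47,lip); print(t[0],R.from_matrix(t[1]).as_euler('xyz',degrees=True))
E
```

```text
[-0.5  0.8 -1.2] [ 526.7 -123.3   61.2] [-179.7   -4.3   91.5] [-16.8  25.2 106.1   5.2  50.5 -21.7] [ -55.6    9.9  -19.4  105.8   36.2 -123.7]
[ 527.7 -126.2   61.7] [180.   -7.   91.4]
```

step_arm(plan=[-0.59,0,-0.23,0,0.122,0,-0.6,0,-0.23,0,0.122,0,-0.57,0,-0.3,0,0.122,0,-0.5,0,-0.28,0,0.115,0,-0.42,0,-0.27,0,0.1,0])

```text
time_s: 10.1
ee_pos: [527.3, -154.7, 65.1]
ee_rot: [-179.6, -37.5, 91.2]
force: [-0.2, 1.4, -1.3]
gripper_width: 58.5
gripper_force: 35.0
```

```bash
python3 - <<'E'
from h import *
np.set_printoptions(precision=1,suppress=True)
s=sensors.state(); print(s["force"],s["ee_pos"],s["ee_rot"],s["qpos"],s["qvel"])
t=lowlip(-89,np.array([528,-139,17.])); print(t[0]); show(cur(),t,2)
E
```

```text
[-0.2  1.4 -1.3] [ 527.3 -154.7   65.1] [-179.6  -37.5   91.2] [-34.4  35.9  96.5  30.7  74.4 -51.2] [-27.4  29.9 -20.4  34.4  54.8 -36.7]
[ 528.6 -163.4   63.2]
-0.399, 0.055, -0.191, -0.002, 0.100, -0.002,
-0.378, 0.054, -0.229, -0.002, 0.100, -0.002,
```

step_arm(plan=[-0.35,0.05,-0.18,0,0.085,0,-0.3,0.05,-0.18,0,0.075,0,0,0,0,0,0,0,0,0,0,0,0,0,0,0,0,0,0,0])

```text
time_s: 10.52
ee_pos: [528.0, -160.1, 63.3]
ee_rot: [-179.4, -46.4, 91.0]
force: [0.8, -1.1, -0.6]
gripper_width: 58.3
gripper_force: 35.0
```

```bash
python3 - <<'E'
from h import *
np.set_printoptions(precision=1,suppress=True)
s=sensors.state(); print(s["force"],s["ee_pos"],s["ee_rot"],s["qpos"])
p=viewer.grab_frame("top"); q=viewer.grab_frame("side")
for w in(p,q):
  print([(d["location"],round(d["score"],2)) for d in viewer.pinpoint("nut_1",w)],[(d["location"],round(d["score"],2)) for d in viewer.pinpoint("blue_cup",w)])
print(proj(p,[528,-168,6]),proj(q,[528,-168,6]))
cv2.imwrite("pics/turned.png",cv2.resize(cv2.convertScaleAbs(np.hstack([p["img"][160:270,330:470],q["img"][250:360,220:360]]),alpha=2),None,fx=2.8,fy=2.8)[...,::-1])
E
```

```text
[ 0.8 -1.1 -0.6] [ 528.  -160.1   63.3] [-179.4  -46.4   91. ] [-37.3  40.1  93.8  34.6  81.4 -55. ]
[([288.4, 148.9], 0.72)] [([408.6, 211.3], 0.86), ([292.4, 150.7], 0.49)]
[] [([283.0, 281.3], 0.66)]
[np.float64(401.4232406583203), np.float64(214.39130540672605)] [np.float64(280.85337466200633), np.float64(312.86419509308337)]
```

View pics/turned.png

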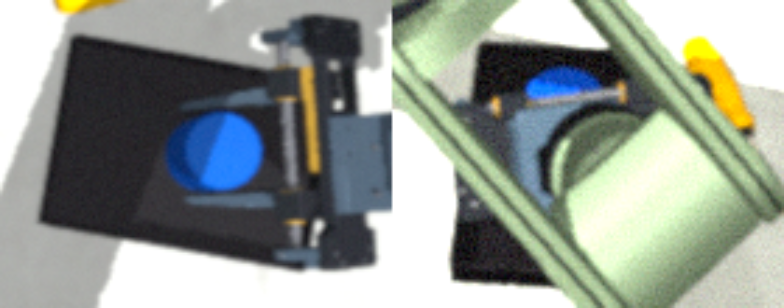

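The picture shows the cup mouth down in the tray at about (215,150), and no nut outside it. Holding briefly, then lifting straight up.

step_arm(plan=[-0.1,0,-0.05,0,0.05,0,0,0,0,0,0,0,0,0,0,0,0,0,0.36,0,-0.33,0,0,0,0.75,0,-0.66,0,0,0])

```text
time_s: 11.23
ee_pos: [527.7, -161.7, 77.3]
ee_rot: [-179.2, -49.4, 90.8]
force: [0.6, 0.2, -0.7]
gripper_width: 58.2
gripper_force: 35.0
```

step_arm(plan=[0.75,0,-0.66,0,0,0,0.75,0,-0.66,0,0,0,0.75,0,-0.66,0,0,0,0.75,0,-0.66,0,0,0,0.75,0,-0.66,0,0,0])

```text
time_s: 11.65
ee_pos: [528.6, -162.8, 128.8]
ee_rot: [-179.4, -49.3, 90.9]
force: [0.1, 0.3, -0.9]
gripper_width: 58.5
gripper_force: 35.0
```

step_arm(plan=[0.75,0,-0.66,0,0,0,0,0,0,0,0,0,0,0,0,0,0,0,0,0,0,0,0,0])

```text
time_s: 11.98
ee_pos: [528.4, -162.8, 137.1]
ee_rot: [-179.3, -49.3, 90.9]
force: [0.1, 0.1, -0.1]
gripper_width: 58.2
gripper_force: 35.0
```

```bash
python3 - <<'E'
from h import *
np.set_printoptions(precision=1,suppress=True)
s=sensors.state(); print(s["force"],s["ee_pos"],s["ee_rot"],s["qpos"])
p=viewer.grab_frame("top"); q=viewer.grab_frame("side"); w=viewer.grab_frame("wrist")
for v in(p,q,w):
  print([(np.round(d["location"]),round(d["score"],2),onz(v,d["location"],11)[:2]) for d in viewer.boxes_of("nut_1",v)])
cv2.imwrite("pics/lifted.png",cv2.resize(cv2.convertScaleAbs(np.hstack([p["img"][160:270,330:470],q["img"][250:360,220:360]]),alpha=2),None,fx=2.8,fy=2.8)[...,::-1]); save(w,"w3")
E
```

```text
[ 0.1  0.1 -0.1] [ 528.4 -162.8  137.1] [-179.3  -49.3   90.9] [-38.2  36.6  90.   35.6  90.2 -51.4]
[(array([399., 203.]), 0.59, array([ 554.1, -162. ])), (array([394., 217.]), 0.58, array([ 523.2, -150.1]))]
[(array([326., 223.]), 0.71, array([682.5,  83.6]))]
[(array([425., 122.]), 0.56, array([685.6,  87.9]))]
```

View pics/lifted.png

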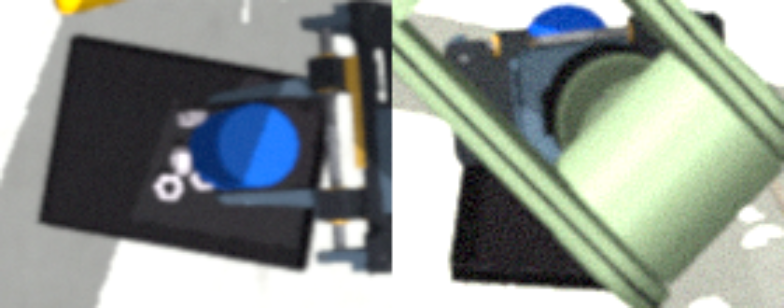

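The picture shows four nuts in a heap at the lifted cup's left edge, at about (168–200, 118–187); the rest are hidden under the cup. Tray floor is clear elsewhere. Next, placing the cup between tray and rack.

```bash
python3 - <<'E'
from h import *
g=np.array([505,40,0.])
c=cur(); a=tool(-90,g+[0,0,49+80]); b=tool(-90,g+[0,0,49+3]); print(a[0],b[0])
show(c,a,7); print(); show(a,b,5)
E
```

```text
[504.90641933  43.82907886 125.78606195] [504.90641933  43.82907886  48.78606195]
1.804, -0.266, 2.352, -0.001, 0.002, -0.001,
1.800, -0.266, 2.354, -0.001, 0.002, -0.001,
1.797, -0.266, 2.357, -0.001, 0.002, -0.001,
1.793, -0.266, 2.360, -0.001, 0.002, -0.001,
1.790, -0.266, 2.362, -0.001, 0.002, -0.001,
1.786, -0.266, 2.365, -0.001, 0.002, -0.001,
1.783, -0.265, 2.368, -0.001, 0.002, -0.001,

-1.180, 0.000, 0.990, 0.000, 0.000, 0.000,
-1.180, 0.000, 0.990, 0.000, 0.000, 0.000,
-1.180, 0.000, 0.990, 0.000, 0.000, 0.000,
-1.180, 0.000, 0.990, 0.000, 0.000, 0.000,
-1.180, 0.000, 0.990, 0.000, 0.000, 0.000,
```

step_arm(plan=[1.8,-0.27,2.35,-0.001,0.002,-0.001,1.8,-0.27,2.35,-0.001,0.002,-0.001,1.8,-0.27,2.36,-0.001,0.002,-0.001,1.79,-0.27,2.36,-0.001,0.002,-0.001,1.79,-0.27,2.36,-0.001,0.002,-0.001])

```text
time_s: 12.7
ee_pos: [511.3, -14.1, 129.3]
ee_rot: [-180.0, -49.9, 91.3]
force: [0.2, 0.3, -1.1]
gripper_width: 58.1
gripper_force: 35.0
```

step_arm(plan=[1.79,-0.27,2.36,-0.001,0.002,-0.001,1.78,-0.27,2.37,-0.001,0.002,-0.001,0,0,0,0,0,0,0,0,0,0,0,0])

```text
time_s: 13.03
ee_pos: [504.2, 44.9, 126.3]
ee_rot: [179.8, -50.1, 91.6]
force: [0.5, -0.4, -1.6]
gripper_width: 58.5
gripper_force: 35.0
```

```bash
python3 - <<'E'
from h import *
np.set_printoptions(precision=1,suppress=True)
s=sensors.state(); print(s["force"],s["ee_pos"],s["ee_rot"])
c=cur(); b=tool(-90,np.array([505,40,52.]));show(c,b,6)
p=viewer.grab_frame("top")
for n in("nut_1","carton","nut_driver","yellow_cup"):
  print(n,[(np.round(d["location"]),round(d["score"],2),onz(p,d["location"],11)[:2]) for d in viewer.pinpoint(n,p)])
cv2.imwrite("pics/heap.png",cv2.resize(cv2.convertScaleAbs(p["img"][130:270,270:470],alpha=2),None,fx=3,fy=3)[...,::-1])
E
```

```text
[ 0.5 -0.4 -1.6] [504.2  44.9 126.3] [179.8 -50.1  91.6]
-1.004, 0.009, 0.814, 0.000, -0.000, 0.000,
-1.004, 0.009, 0.815, 0.000, -0.000, 0.000,
-1.003, 0.010, 0.815, 0.000, -0.000, 0.000,
-1.003, 0.010, 0.815, 0.000, -0.000, 0.000,
-1.003, 0.011, 0.816, 0.000, -0.000, 0.000,
-1.002, 0.011, 0.816, 0.000, -0.000, 0.000,
nut_1 [(array([396., 205.]), 0.37, array([ 549.8, -156.2]))]
carton [(array([289., 149.]), 0.65, array([678.7,  77.3]))]
nut_driver [(array([386., 150.]), 0.86, array([ 670.7, -138.4])), (array([289., 152.]), 0.4, array([673.4,  77.4]))]
yellow_cup [(array([170., 202.]), 0.61, array([567.2, 340.8]))]
```

View pics/heap.png

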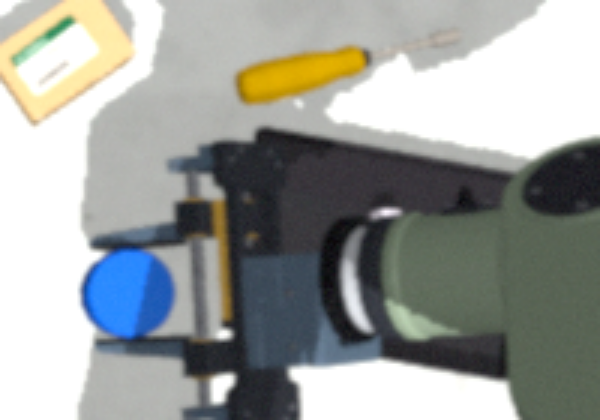

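The cup is held over bare table at about (130,293) in the crop; the arm hides the heap. The carton and nut driver are where they were. Lowering the cup.

step_arm(plan=[-1,0.01,0.81,0,0,0,-1,0.01,0.81,0,0,0,-1,0.01,0.81,0,0,0,-1,0.01,0.82,0,0,0,-1,0.01,0.82,0,0,0])

```text
time_s: 13.7
ee_pos: [505.3, 42.9, 60.0]
ee_rot: [179.9, -50.2, 91.4]
force: [0.3, -0.3, 0.0]
gripper_width: 58.6
gripper_force: 35.0
```

step_arm(plan=[-0.7,0.01,0.58,0,0,0,-0.3,0,0.24,0,0,0,0,0,0,0,0,0,-0.1,0,0.08,0,0,0,0,0,0,0,0,0])

```text
time_s: 14.12
ee_pos: [505.3, 43.4, 48.7]
ee_rot: [179.8, -50.3, 91.5]
force: [-2.2, -1.0, 6.9]
gripper_width: 58.5
gripper_force: 35.0
```

step_arm(plan=[-0.1,0,0.08,0,0,0,0,0,0,0,0,0])

```text
time_s: 14.28
ee_pos: [505.4, 43.5, 48.6]
ee_rot: [179.7, -50.4, 91.6]
force: [-3.0, -3.9, 11.9]
gripper_width: 58.3
gripper_force: 35.0
```

step_arm(plan=[0.07,0,-0.06,0,0,0,0,0,0,0,0,0,0,0,0,0,0,0,0,0,0,0,0,0,0,0,0,0,0,0], hand=7.8)

```text
time_s: 14.7
ee_pos: [505.7, 42.8, 47.1]
ee_rot: [179.7, -50.1, 91.5]
force: [-1.5, -0.0, 0.4]
gripper_width: 78.1
gripper_force: 0.0
```

step_arm(plan=[0,0,-1,0,0,0,0,0,-1.5,0,0,0,0,0,-2,0,0,0,0,0,-2.5,0,0,0,0,0,-2.5,0,0,0])

```text
time_s: 15.12
ee_pos: [506.9, -31.2, 109.0]
ee_rot: [179.8, -50.1, 91.5]
force: [0.6, 0.0, 0.0]
gripper_width: 77.7
gripper_force: 0.0
```

step_arm(plan=[2.2,0,-2,0,0,0,2.2,0,-2,0,0,0,2.2,0,-2,0,0,0,2.2,2.5,-2,0,0,0,2.2,2.5,-2,0,0,0])

```text
time_s: 15.53
ee_pos: [556.5, -35.9, 259.1]
ee_rot: [179.8, -50.1, 91.4]
force: [1.8, -1.5, -0.9]
gripper_width: 77.9
gripper_force: 0.0
```

step_arm(plan=[2.6,-2,3,0,0,0,2.6,-2,3,0,0,0,2.6,-2,3,0,0,0,2.6,-2,3,0,0,0,2.6,-2,3,0,0,0])

```text
time_s: 15.95
ee_pos: [457.8, 149.5, 260.4]
ee_rot: [179.7, -50.1, 91.5]
force: [-0.2, 1.0, -0.3]
gripper_width: 78.2
gripper_force: 0.0
```

step_arm(plan=[2.6,-2,3,0,0,0,2.6,-2,3,0,0,0,2.6,-2,3,0,0,0,0,0,0,0,0,0,0,0,0,0,0,0])

```text
time_s: 16.37
ee_pos: [398.2, 260.0, 262.5]
ee_rot: [179.7, -50.1, 91.8]
force: [0.3, -0.2, 0.6]
gripper_width: 78.4
gripper_force: 0.0
```

```bash
python3 - <<'E'
from h import *
np.set_printoptions(precision=1,suppress=True)
s=sensors.state(); print(s["force"],s["ee_pos"],s["time_s"])
p=viewer.grab_frame("top"); q=viewer.grab_frame("side")
for v in(p,q):
  print([(np.round(d["location"]),round(d["score"],2),onz(v,d["location"],11)[:2]) for d in viewer.boxes_of("nut_1",v)])
print(proj(p,[505,40,84]),proj(q,[505,40,84]),proj(q,[505,40,0]))
a=cv2.resize(cv2.convertScaleAbs(p["img"][130:270,260:460],alpha=2),None,fx=2,fy=2);b=cv2.resize(cv2.convertScaleAbs(q["img"][200:360,220:420],alpha=2),None,fx=1.95,fy=1.75)
cv2.imwrite("pics/end.png",np.hstack([a,b[:,:390]])[...,::-1])
E
```

```text
[ 0.3 -0.2  0.6] [398.2 260.  262.5] 16.3667
[(array([390., 226.]), 0.63, array([ 502.9, -139.8])), (array([405., 224.]), 0.58, array([ 506.2, -174.5])), (array([403., 216.]), 0.52, array([ 525.3, -169.7])), (array([403., 213.]), 0.5, array([ 531.7, -170.2])), (array([393., 216.]), 0.48, array([ 524.1, -147.5]))]
[(array([256., 233.]), 0.61, array([502.2,  71.5])), (array([297., 308.]), 0.51, array([ 562.9, -164.8])), (array([278., 304.]), 0.46, array([ 526., -147.])), (array([270., 311.]), 0.44, array([ 504.7, -164.6]))]
[np.float64(310.90062061184096), np.float64(226.68511606597326)] [np.float64(258.25568254429373), np.float64(220.45306307985396)] [np.float64(258.69433582809137), np.float64(245.28920866825413)]
```

View pics/end.png

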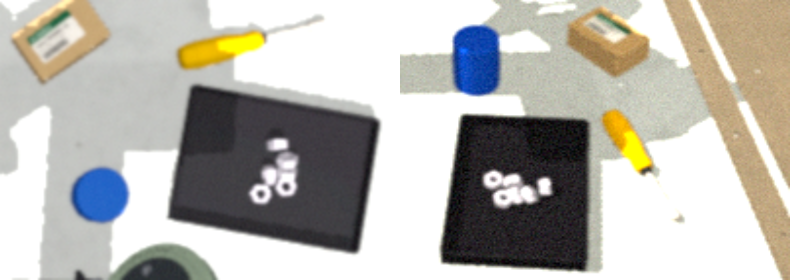

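The final picture shows the nuts in one heap in the tray (about 260–290, 144–193 in the left crop). The blue cup stands upright and mouth down at (100,195), and the carton and nut driver are undisturbed. Handing in.

```bash
python3 -c "
from workcell import env
print(env.job_done())"
```

```text
the job is handed in; nothing more can be done
None
```

I handed the job in at about 16 s of the 56 s allowed, with no verdict returned: the final picture shows the nuts in one heap in the tray (I could clearly make out five; the sixth seems to overlap another), the blue cup standing mouth down on the bare table about 195 mm from the tray centre and released, and the yellow cup (last checked just before the cup was set down), carton and nut driver undisturbed.

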